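Shift the shaker's selector lever into third

TASK

Put the bench shaker into third speed: with a fingertip, gently push its gearstick out of the left-hand slots of the H-shaped gate, across the middle channel, and then forward, away from you, until it is fully home in the third slot (the far right one, beside the three pips), not the fourth. Only push the knob, never pinch or grip it, then leave it there and take your hand clear. Leave everything else standing where it is.

Things in the scene. Friction and masses are not known exactly. Their poses are not given: they have to be found in the camera images.
- shaker: bench shaker, white case 320 (x) by 190 mm (y), fixed to the table. Origin on the table under the centre of its H gate; x to its rear, y to its left, z up, turned at most 0.35 rad from the robot's axes. Case x = -75 to +245, top round the gate 86 mm; steel gate plate on it, top 92 mm; platform behind the gate at x = 90 to 240, mat at 96 mm, rail to 104 mm
- gate (a point): centre of the H gate, on the plate's top, axes as shaker. Two slots along x, left at y = +14.5, right at y = -14.5 mm, joined by a channel along y at x = 0. The 10 mm stem has 2 mm play sideways in a slot, 3 mm either way in the channel. Two plate tongues between the slots (far, near) stop it elsewhere; their round noses help guide it. First slot far left, second near left, fourth near right
- third (a point): far end of the third slot (far right), on the plate's top, where the stem ends up: 17 mm to the rear and 14.5 mm to the right of gate. Dark pips on the plate (1 to 4) beyond the slot ends mark the slots
- lever_cross (a joint): sideways tilt of the lever about a pivot 35 mm above the table under the gate centre, rad: -0.26 (a stop) in the left slots, where it starts, 0 upright, +0.26 (a stop) in the right slots. Stays where it is left; about 3 N at the knob turns it
- lever_fore (a joint): fore and aft tilt of the lever about the same pivot, rad: 0 in the middle channel (it can cross between about -0.06 and +0.06), +0.30 (a stop) fully home at the far end (first or third slot), -0.30 (a stop) at the near end (second or fourth). Starts anywhere along the left slots, first to second. Stays where it is left; about 3 N at the knob turns it
- knob: black upright four-lobed grip on the lever, 32 mm across the lobes (pointing to x and y), 38 mm high plus a 4 mm dome. Origin at the pivot, 35 mm above the table; z runs along the lever, the grip spanning z = 95 to 133 mm. Upright it stands 130 to 168 mm above the table; fully tilted its centre is 33 mm off in x, 28 mm in y and about 9 mm lower
- knob_mid (a point): middle of the knob on the lever's axis, 114 mm from the pivot, 149 mm above the table when upright
- petri_stack: loose stack of closed clear dishes, 62 mm wide, 49 mm high, on the shaker's platform; origin under its centre
- beaker: loose clear beaker, 75 mm wide, 87 mm high, on the table left of the shaker; origin under its centre
- bottle_small: loose white dropper bottle, 29 mm wide, 70 mm high, on the table right of the shaker; origin under its centre
- tape_green: loose roll of tape lying flat, 55 mm wide, 12 mm high, on the table right of the shaker; origin under its centre

How it is judged (in metres and radians):
On the way:
1. the lever passes through the middle channel: cross between -0.15 and 0.15 rad, fore within 0.15 rad of 0 (value of joint lever_cross between -0.15 and 0.15 rad and value of joint lever_fore between -0.15 and 0.15 rad), for 0.05 s.
At the end, for the whole second after the job is handed in: the lever rests fully home in the third slot (fore above 0.25 rad of 0.30, cross above 0.18 rad of 0.26) and the dishes, beaker, bottle and tape stand within 15 mm of where they were (value of joint lever_fore above 0.25 rad and value of joint lever_cross above 0.18 rad and velocity of joint lever_fore between -0.05 and 0.05 rad/s and distance of each of petri_stack, beaker, bottle_small, tape_green from where it was at the start of the episode below 0.015 m); the robot touches nothing.
It fails at once if the knob is pinched or gripped (fingers press on opposite lobes at once, over 0.7 N each) ((contact force between the fingers and lobe_far above 0.7 N and contact force between the fingers and lobe_near above 0.7 N) or (contact force between the fingers and lobe_left above 0.7 N and contact force between the fingers and lobe_right above 0.7 N)).
It fails at once if the knob is forced: fingers press on it with over 45 N (contact force between the fingers and knob above 45 N).
It fails at once if the lever is run into the fourth slot (cross above 0.1, fore below -0.18 rad) (value of joint lever_cross above 0.1 rad and value of joint lever_fore below -0.18 rad).
It fails at once if the dishes, beaker, bottle or tape are lifted or pushed more than 15 mm (distance of any of petri_stack, beaker, bottle_small, tape_green from where it was at the start of the episode above 0.015 m).
It also fails if it takes over 58 s, if anything falls off the work surface, if the arm or the gripper's body presses on something with over 40 N, if the wrist force passes 120 N, or if a joint passes its speed limit or range.

ROBOT

A 6-joint arm with a two-finger parallel gripper is mounted at the origin on a cart in front of the work surface, level with it; the furniture and walls round the work are solid. World frame = base frame: x ahead of the robot, y to its left, z up, the work surface at z = 0. Lengths are in mm, angles in rad, forces in N, time in s.
With the tool pointing down it reaches from about 400 to 925 mm from the base axis. Payload 12.5 kg.
Tool frame: the origin (TCP) lies between the finger pads; the fingertips stand 22 mm ahead of it and the grasp point (between the pads) lies 3 mm ahead of it; z points along the fingers, y is the line along which they close (so a half turn about z gives the same grasp; the last joint's range is limited). The gripper opens to 95 mm and grips with 3 to 60 N. Pads are 20 mm wide; open, the fingers measure 119 mm over their backs; the gripper's body (75 mm by 180 mm) begins 59 mm behind the grasp point.
Start: joints at [-1.239, 0.491, 1.559, -0, 1.092, -0.106], TCP at [264.991, -566.06, 236.661] pointing down, gripper open.
Joint ranges: [-3.1, 3.1], [-0.84, 2.19], [0.05, 2.79], [-1.13, 4.28], [0.06, 2.93], [-2.69, 2.69]. Speed limits (rad/s): [2.22, 2.22, 2.79, 3.14, 3.14, 3.14].

INTERFACE

Orientations are given as a unit quaternion [x, y, z, w].
In Python, from station import robot, imaging, ticket gives the robot as it stands.
- The arm moves only by the shell command python3 -m handwheel 'ROWS' [FORCE]. ROWS is JSON, one flat list of numbers, 7 for each row, row after row: the shift along the tool's x, y, z in mm, then the turn, a rotation vector about the tool's x, y, z in rad, then the closure, from 0 (fully open) to 1 (shut). In form: [dx, dy, dz, rx, ry, rz, fingers, dx, dy, dz, rx, ry, rz, fingers, ...]. A call has exactly 8 rows; each row shifts and turns the commanded pose from where the row before left it, along the tool's axes as they then stand; what a row does not reach is not made up. A row lasts 1/12 s, in which the tool goes at most 41.7 mm and 7.16 degrees, less where a joint would pass 70% of its speed; a pose out of reach is approached as far as the arm can. A call with a gripper value outside its range is refused whole. The fingers move at their own pace and stop on an object; FORCE is the grip in N (left out, the last holds). Time passes only in rows, so rows that do not move let the fingers close, or fill a call up. It gives the time, the measured TCP pose, the force, the opening and the grip force at its end, in the units of the state.
- robot.read_state(): the state, without advancing time (a new reading comes with each control period).
- imaging.get_image(name): name is "side" or "top"; returns the picture (384x512x3 uint8, red, green, blue); there is no depth.
- imaging.camera_info(name): a dict with "vertical_fov" (degrees; the focal length in pixels is half the picture's height over the tangent of half this angle, whatever the lens; pixels are square), "cx", "cy" (the principal point, pixels), "dist_coeffs" ([k1, k2, p1, p2, k3] as OpenCV has them; the pictures are not rectified), "R" (3x3) and "t" (3): a world point X has camera coordinates R X + t. Camera axes: x right, y down, z forward; pixel columns grow to the right and rows downward; lengths in mm; the calibration is good to about 2 mm. A picture is of the moment at which its call begins. camera_info takes no time and is no camera call.
- ticket.job_done(): hands the job in; it is judged then, once.
The state is a dict: "time_s": time; "q": joint angles; "joint_velocities": joint speeds; "joint_torque": joint torques, N m; "position": TCP position; "eef_rot": TCP orientation; "wrist_force": force on the tool from outside, world axes, zero at the start; "wrist_torque": the same for the moment, N m; "grip_width": finger opening in mm; "grip_force": force on a finger pad.
Only numpy, scipy, OpenCV 4.12 (cv2) and the standard library are available. Lean on these libraries where they do the work, as an engineer would, in place of code of your own. Each camera call takes 0.05 s, during which the arm holds its last target. There are 200 camera calls.

## Working session

There is one attempt and no reset: what is moved stays moved. The work goes in short steps, Python scripts to look and compute and a shell command to move; the robot and the scene stay as the last step left them, time stands still between calls to the robot, and variables do not carry over. Pictures are saved under pics/ and viewed, at most 10 in all, crops included, and the job is handed in when it is done.

```bash
mkdir -p pics; python3 - <<'E'
from station import robot, imaging
import cv2
for n in("side","top"):
    cv2.imwrite(f"pics/{n}0.png",cv2.cvtColor(imaging.get_image(n),cv2.COLOR_RGB2BGR)); print(imaging.camera_info(n))
print(robot.read_state())
E
```

```text
{'vertical_fov': 55.24474408148142, 'cx': 251.4245366343692, 'cy': 193.65798652512066, 'dist_coeffs': array([-0.02742345,  0.        ,  0.        ,  0.        ,  0.        ]), 'R': array([[ 0.99489924, -0.09965835,  0.01561153],
       [-0.05613534, -0.67556754, -0.73515803],
       [ 0.08381128,  0.73053181, -0.67771598]]), 't': array([-623.85143898,   97.2869736 ,  894.08836953])}
{'vertical_fov': 46.892418180855614, 'cx': 259.5345198724049, 'cy': 186.99784210202483, 'dist_coeffs': array([-0.03261808,  0.        ,  0.        ,  0.        ,  0.        ]), 'R': array([[ 0.00962984, -0.99980551, -0.01721079],
       [-0.99546507, -0.00795623, -0.09479447],
       [ 0.09463911,  0.01804559, -0.99534808]]), 't': array([ -14.03650192,  654.10960878, 1050.72401024])}
{'time_s': 0.1, 'q': array([-1.23860029e+00,  4.91468969e-01,  1.55935694e+00, -2.85289646e-05,
        1.09170711e+00, -1.05603026e-01]), 'joint_velocities': array([ 0.00061444,  0.00057465, -0.00091052,  0.00158196, -0.00307181,
        0.0002966 ]), 'joint_torque': array([ 3.67861081e-03, -6.13621759e+01, -2.58603179e+01,  6.94332761e-02,
        4.70015884e-02, -3.83516101e-05]), 'position': array([ 264.92049398, -565.87553005,  236.14987866]), 'eef_rot': array([ 9.76135476e-01,  2.17161945e-01, -6.57305233e-05, -4.65738129e-04]), 'wrist_force': array([0.21551276, 0.93849298, 0.37793903]), 'wrist_torque': array([0.00526242, 0.02838477, 0.01935902]), 'grip_force': 0.0, 'grip_width': 95.13858673050875}
```

View pics/top0.png

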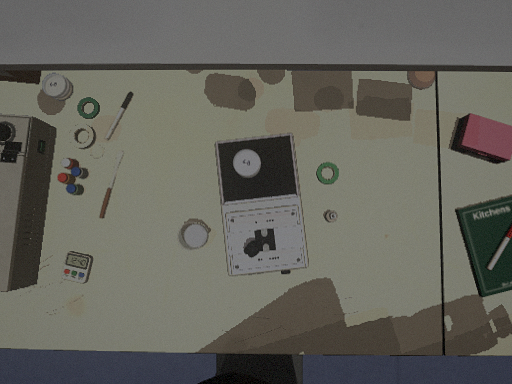

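View pics/side0.png

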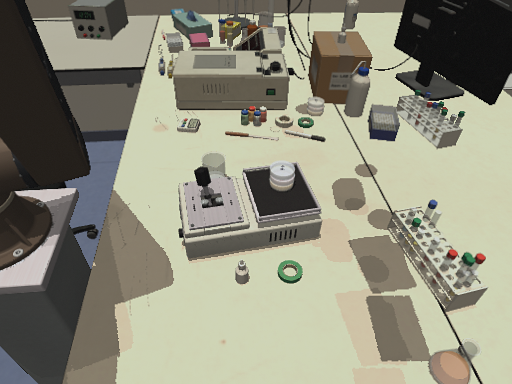

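The top view shows the shaker with its case corners at about (215,142), (292,133), (307,268) and (229,275), and the knob near (251,247). The side view shows the knob near (203,177). I'll zoom in on both.

```bash
python3 - <<'E'
import cv2,numpy as np
a=cv2.imread("pics/top0.png")[195:285,215:315]; b=cv2.imread("pics/side0.png")[150:250,170:270]
a=cv2.resize(a,None,fx=4,fy=4,interpolation=cv2.INTER_CUBIC);b=cv2.resize(b,None,fx=4,fy=4,interpolation=cv2.INTER_CUBIC)
c=np.zeros((400,800,3),np.uint8);c[:360,:400]=a;c[:,400:]=b
cv2.imwrite("pics/c0.png",c)
E
```

```text
(no output)
```

View pics/c0.png

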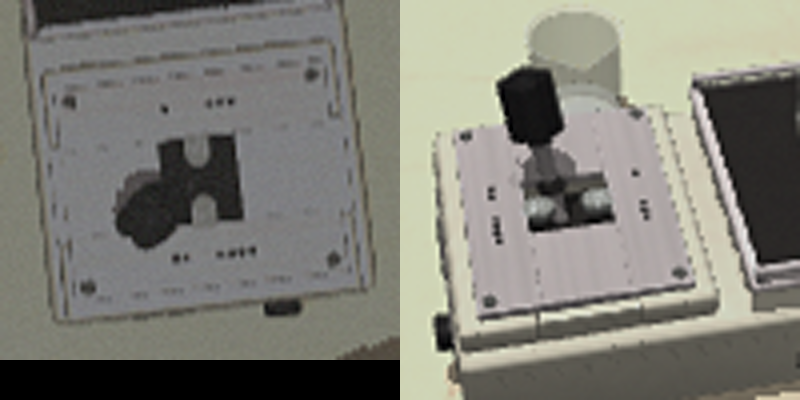

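The plate screws are clear in both views. In top-crop pixels they are at (68,102), (311,74), (88,288) and (333,259). In side-crop pixels they are at (66,135), (236,114), (280,272) and (89,301). The lever is in the left slot, towards second. Next I'll compute the gate pose and the fore angle.

```bash
cat > h.py <<'E'
import numpy as np,cv2
from station import robot,imaging
from scipy.optimize import least_squares
def cam(n):
    c=imaging.camera_info(n);f=192/np.tan(np.radians(c["vertical_fov"]/2))
    return np.array([[f,0,c["cx"]],[0,f,c["cy"]],[0,0,1]]),c["dist_coeffs"],c["R"],c["t"]
def proj(n,P):
    K,d,R,t=cam(n);return cv2.projectPoints(np.atleast_2d(P).astype(float),cv2.Rodrigues(R)[0],t,K,d)[0][:,0]
def plane(n,uv,z):
    K,d,R,t=cam(n);r=cv2.undistortPoints(np.array(uv,float)[:,None],K,d)[:,0]
    r=np.c_[r,np.ones(len(r))]@R;o=-R.T@t
    return o+r*((z-o[2])/r[:,2])[:,None]
def rz(a):return np.array([[np.cos(a),-np.sin(a),0],[np.sin(a),np.cos(a),0],[0,0,1]])
def lever(cross,fore,s):   # point at s along lever, shaker frame
    d=np.array([np.tan(fore),-np.tan(cross),1]);return np.array([0,0,35])+s*d/np.linalg.norm(d)
E
python3 - <<'E'
from h import *
top=(np.array([[68,102],[311,74],[88,288],[333,259]])+.5)/4-.5+[215,195]
side=(np.array([[236,114],[280,272],[66,135],[89,301]])+.5)/4-.5+[170,150]
for n,u in(("top",top),("side",side)):
    P=plane(n,u,93); v=P[0]+P[1]-P[2]-P[3];w=P[0]+P[2]-P[1]-P[3]
    print(n,P.mean(0),np.arctan2(v[1],v[0]),np.arctan2(-w[0],w[1]),np.linalg.norm(v)/2,np.linalg.norm(w)/2)
a=[];
Pt=plane("top",top,93);Ps=plane("side",side,93);g=(Pt.mean(0)+Ps.mean(0))/2;g[2]=0
v=Pt[0]+Pt[1]-Pt[2]-Pt[3];yaw=np.arctan2(v[1],v[0])
for fo in(-.3,-.2,-.1,0.,.1):
    L=np.array([lever(-.26,fo,s) for s in(95,114,133,137)])@rz(yaw).T+g
    print(fo,((proj("top",L)-[215,195]+.5)*4-.5).round().tolist(),((proj("side",L)-[170,150]+.5)*4-.5).round().tolist())
obj={"beaker":(195,235),"dish":(247,164),"bottle":(331,216)}
for k,z in(("beaker",87),("dish",145),("bottle",70)):print(k,plane("top",[obj[k]],z))
E
```

```text
top [527.79856357 -22.09663385  93.        ] 0.12203925769499438 0.12552863482581172 105.68282266509635 139.89711351697792
side [529.4419907  -22.45168962  93.        ] 0.11511093626878889 0.1206925348133341 105.94922094439751 139.84099659293096
-0.3 [[163.0, 234.0], [155.0, 247.0], [146.0, 260.0], [144.0, 263.0]] [[111.0, 142.0], [98.0, 115.0], [85.0, 88.0], [82.0, 82.0]]
-0.2 [[160.0, 218.0], [151.0, 228.0], [142.0, 237.0], [140.0, 239.0]] [[126.0, 137.0], [116.0, 109.0], [106.0, 80.0], [104.0, 74.0]]
-0.1 [[158.0, 202.0], [148.0, 208.0], [138.0, 213.0], [136.0, 215.0]] [[141.0, 133.0], [135.0, 104.0], [128.0, 74.0], [127.0, 68.0]]
0.0 [[156.0, 185.0], [146.0, 187.0], [135.0, 189.0], [133.0, 190.0]] [[157.0, 130.0], [154.0, 101.0], [150.0, 70.0], [150.0, 64.0]]
0.1 [[154.0, 169.0], [144.0, 167.0], [133.0, 165.0], [131.0, 165.0]] [[173.0, 129.0], [173.0, 99.0], [173.0, 69.0], [173.0, 62.0]]
beaker [[536.76064538 138.13439221  87.        ]]
dish [[693.89008715  17.68816845 145.        ]]
bottle [[ 583.77893549 -176.59340678   70.        ]]
```

The two views agree. The gate is at world (528.6, -22.3) with yaw 0.12, and the fore angle is about -0.11. I'll close the fingers and turn the tool in line with the shaker, so that tool x is shaker +x and tool y is shaker right.

```bash
cat >> h.py <<'E'
G=np.array([528.6,-22.3,0]);YAW=.12
def where():
    from scipy.spatial.transform import Rotation as Ro
    s=robot.read_state();M=Ro.from_quat(s["eef_rot"]).as_matrix()
    print("t",round(s["time_s"],2),"shaker xyz",(rz(-YAW)@(s["position"]-G)).round(1),"toolyaw",np.arctan2(M[1,0],M[0,0]).round(3),"zdown",M[:,2].round(3),"F(shaker)",(rz(-YAW)@s["wrist_force"]).round(2),"w",round(s["grip_width"],1))
E
python3 -m handwheel '[0,0,0,0,0,0.106,1, 0,0,0,0,0,0.106,1, 0,0,0,0,0,0.106,1, 0,0,0,0,0,0,1, 0,0,0,0,0,0,1, 0,0,0,0,0,0,1, 0,0,0,0,0,0,1, 0,0,0,0,0,0,1]' 10; python3 -c "from h import *;where()"
```

```text
time_s: 0.77
position: [265.0, -566.0, 236.6]
eef_rot: [0.998, 0.061, -0.0, -0.0]
wrist_force: [0.5, 0.0, -0.7]
grip_width: 47.5
grip_force: 0.0
t 0.77 shaker xyz [-326.8 -508.3  236.6] toolyaw 0.121 zdown [-0.  0. -1.] F(shaker) [ 0.52 -0.01 -0.68] w 47.5
```

```bash
python3 -m handwheel '[16,-33,0,0,0,0,1, 16,-33,0,0,0,0,1, 16,-33,0,0,0,0,1, 16,-33,0,0,0,0,1, 16,-33,0,0,0,0,1, 16,-33,0,0,0,0,1, 16,-33,0,0,0,0,1, 16,-33,0,0,0,0,1]' >/dev/null; python3 -m handwheel '[16,-33,0,0,0,0,1, 16,-33,0,0,0,0,1, 16,-33,0,0,0,0,1, 16,-33,0,0,0,0,1, 16,-33,0,0,0,0,1, 16,-33,0,0,0,0,1, 16,-33,0,0,0,0,1, 0,0,0,0,0,0,1]'; python3 -c "from h import *;where()"
```

```text
time_s: 2.1
position: [445.2, -41.4, 236.8]
eef_rot: [0.998, 0.063, 0.0, -0.0]
wrist_force: [0.3, 0.2, 0.7]
grip_width: 0.4
grip_force: 0.0
t 2.1 shaker xyz [-85.1  -9.  236.8] toolyaw 0.125 zdown [ 0.001  0.001 -1.   ] F(shaker) [0.36 0.18 0.66] w 0.4
```

```bash
python3 -m handwheel '[5,-13,0,0,0,0,1, 5,-13,0,0,0,0,1, 5,-12,15,0,0,0,1, 5,0,15,0,0,0,1, 5,0,15,0,0,0,1, 0,0,15,0,0,0,1, 0,0,14,0,0,0,1, 0,0,0,0,0,0,1]'; python3 - <<'E'
from h import *
where()
a=imaging.get_image("top")[180:270,205:305];b=imaging.get_image("side")[120:220,150:250]
c=np.zeros((400,800,3),np.uint8);c[:360,:400]=cv2.resize(a,None,fx=4,fy=4,interpolation=2);c[:,400:]=cv2.resize(b,None,fx=4,fy=4,interpolation=2)
cv2.imwrite("pics/c1.png",c[:,:,::-1])
E
```

```text
time_s: 2.77
position: [463.5, -5.4, 160.7]
eef_rot: [0.998, 0.06, -0.002, -0.0]
wrist_force: [0.8, 0.7, -0.4]
grip_width: 0.5
grip_force: 0.0
t 2.77 shaker xyz [-62.6  24.5 160.7] toolyaw 0.121 zdown [-0.003  0.    -1.   ] F(shaker) [ 0.89  0.63 -0.41] w 0.5
```

View pics/c1.png

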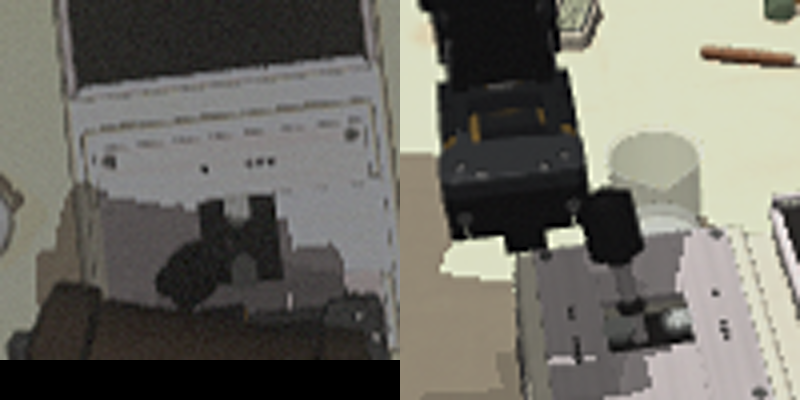

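The knob is at fore ≈ -0.1 as expected, and the finger is about 20 mm behind it. I'll push forward to TCP x ≈ -26, which corresponds to fore ≈ 0.

```bash
python3 -m handwheel '[6,-4,0,0,0,0,1, 6,0,0,0,0,0,1, 5,0,0,0,0,0,1, 5,0,0,0,0,0,1, 5,0,0,0,0,0,1, 4,0,0,0,0,0,1, 4,0,0,0,0,0,1, 1,0,0,0,0,0,1]'; python3 -c "from h import *;where()";python3 -m handwheel '[0,0,0,0,0,0,1, 0,0,0,0,0,0,1, 0,0,0,0,0,0,1, 0,0,0,0,0,0,1, 0,0,0,0,0,0,1, 0,0,0,0,0,0,1, 0,0,0,0,0,0,1, 0,0,0,0,0,0,1]'>/dev/null; python3 - <<'E'
from h import *
where()
a=imaging.get_image("top")[180:270,205:305];b=imaging.get_image("side")[120:220,150:250]
c=np.zeros((400,800,3),np.uint8);c[:360,:400]=cv2.resize(a,None,fx=4,fy=4,interpolation=2);c[:,400:]=cv2.resize(b,None,fx=4,fy=4,interpolation=2)
for fo,col in((0,(255,0,0)),(-.06,(0,255,0)),(.06,(0,128,255))):
    L=np.array([lever(-.26,fo,s) for s in(95,135)])@rz(YAW).T+G
    p=((proj("side",L)-[150,120]+.5)*4-.5+[400,0]).round().astype(int); cv2.line(c,p[0].tolist(),p[1].tolist(),col)
cv2.imwrite("pics/c2.png",c[:,:,::-1])
E
```

```text
time_s: 3.53
position: [500.1, 3.1, 162.6]
eef_rot: [0.998, 0.06, -0.0, 0.0]
wrist_force: [-3.1, 0.1, 1.8]
grip_width: 0.3
grip_force: 1.5
t 3.53 shaker xyz [-25.2  28.6 162.6] toolyaw 0.12 zdown [-0. -0. -1.] F(shaker) [-3.08  0.45  1.83] w 0.3
t 4.2 shaker xyz [-25.7  28.6 162.6] toolyaw 0.12 zdown [ 0. -0. -1.] F(shaker) [-1.53  0.63 -0.04] w 0.8
```

View pics/c2.png

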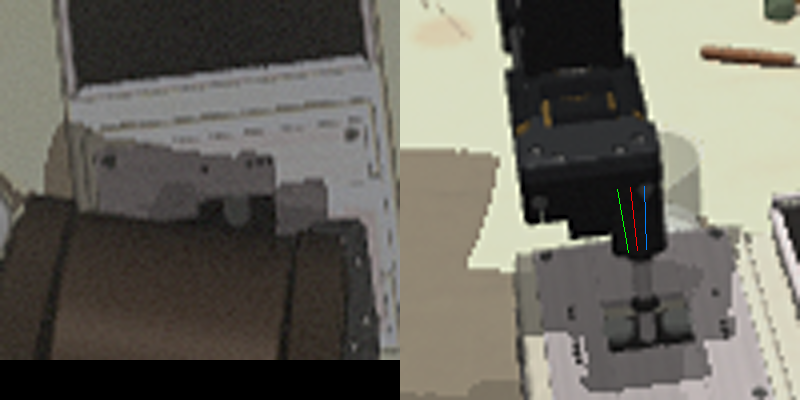

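The knob is now at fore ≈ +0.02, so it sits in the channel. I'll back off and go round to its left side.

```bash
python3 -m handwheel '[-14,0,0,0,0,0,1, -14,0,0,0,0,0,1, 0,-16,0,0,0,0,1, 0,-16,0,0,0,0,1, 0,-16,0,0,0,0,1, 0,0,0,0,0,0,1, 14,0,0,0,0,0,1, 14,0,0,0,0,0,1]'; python3 -c "from h import *;where()";python3 -m handwheel '[14,0,0,0,0,0,1, 14,0,0,0,0,0,1, 0,0,0,0,0,0,1, 0,3,0,0,0,0,1, 0,3,0,0,0,0,1, 0,3,0,0,0,0,1, 0,2,0,0,0,0,1, 0,0,0,0,0,0,1]';python3 -c "from h import *;where()"
```

```text
time_s: 4.97
position: [494.3, 50.7, 162.9]
eef_rot: [0.998, 0.06, 0.0, 0.0]
wrist_force: [1.1, -0.0, -0.2]
grip_width: 0.5
grip_force: 0.0
t 4.97 shaker xyz [-25.3  76.5 162.9] toolyaw 0.121 zdown [ 0.001 -0.    -1.   ] F(shaker) [ 1.08 -0.17 -0.15] w 0.5
time_s: 5.63
position: [522.8, 42.6, 162.8]
eef_rot: [0.998, 0.06, 0.0, 0.0]
wrist_force: [-0.1, 0.4, 0.3]
grip_width: 0.4
grip_force: 0.0
t 5.63 shaker xyz [  2.   65.1 162.8] toolyaw 0.119 zdown [ 0. -0. -1.] F(shaker) [-0.08  0.41  0.33] w 0.4
```

```bash
python3 -m handwheel '[0,4,0,0,0,0,1, 0,4,0,0,0,0,1, 0,4,0,0,0,0,1, 0,4,0,0,0,0,1, 0,4,0,0,0,0,1, 0,4,0,0,0,0,1, 0,4,0,0,0,0,1, 0,4,0,0,0,0,1]'; python3 -c "from h import *;where()";python3 -m handwheel '[0,3,0,0,0,0,1, 0,3,0,0,0,0,1, 0,3,0,0,0,0,1, 0,3,0,0,0,0,1, 0,3,0,0,0,0,1, 0,3,0,0,0,0,1, 0,3,0,0,0,0,1, 0,3,0,0,0,0,1]';python3 -c "from h import *;where()"
```

```text
time_s: 6.3
position: [526.9, 11.0, 162.6]
eef_rot: [0.998, 0.06, 0.0, 0.0]
wrist_force: [-0.9, 2.3, 2.8]
grip_width: 0.5
grip_force: 1.6
t 6.3 shaker xyz [  2.3  33.3 162.6] toolyaw 0.12 zdown [ 0. -0. -1.] F(shaker) [-0.6   2.38  2.84] w 0.5
time_s: 6.97
position: [529.7, -12.8, 162.6]
eef_rot: [0.998, 0.06, -0.0, 0.0]
wrist_force: [0.0, 3.1, 2.4]
grip_width: 0.5
grip_force: 1.4
t 6.97 shaker xyz [  2.3   9.3 162.6] toolyaw 0.12 zdown [-0. -0. -1.] F(shaker) [0.41 3.04 2.44] w 0.5
```

Force is low and the knob is crossing. I'll finish the crossing slowly.

```bash
python3 -m handwheel '[0,1,0,0,0,0,1, 0,1,0,0,0,0,1, 0,1,0,0,0,0,1, 0,1,0,0,0,0,1, 0,1,0,0,0,0,1, 0,1,0,0,0,0,1, 0,1,0,0,0,0,1, 0,0,0,0,0,0,1]'; python3 - <<'E'
from h import *
where()
b=imaging.get_image("side")[120:220,150:280]
c=cv2.resize(b,None,fx=5,fy=5,interpolation=2)
for fo,col in((0,(255,0,0)),(-.06,(0,255,0)),(.06,(0,128,255))):
    L=np.array([lever(.26,fo,s) for s in(95,135)])@rz(YAW).T+G
    p=((proj("side",L)-[150,120]+.5)*5-.5).round().astype(int); cv2.line(c,p[0].tolist(),p[1].tolist(),col)
cv2.imwrite("pics/c3.png",c[:,:,::-1])
E
```

```text
time_s: 7.63
position: [530.6, -19.5, 162.6]
eef_rot: [0.998, 0.06, -0.0, 0.0]
wrist_force: [-0.5, 2.7, 0.6]
grip_width: 0.3
grip_force: 1.1
t 7.63 shaker xyz [  2.3   2.5 162.6] toolyaw 0.12 zdown [-0. -0. -1.] F(shaker) [-0.19  2.72  0.6 ] w 0.3
```

View pics/c3.png

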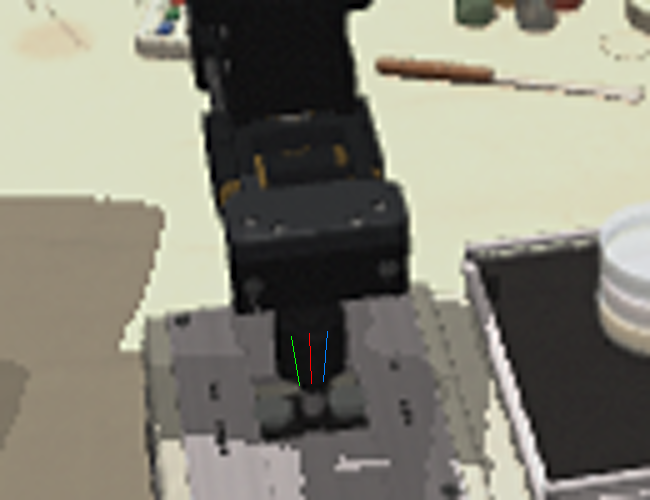

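The knob is on the right side at fore ≈ 0, but there's no stop force yet. I'll nudge it a little further.

```bash
python3 -m handwheel '[0,1,0,0,0,0,1, 0,1,0,0,0,0,1, 0,0.5,0,0,0,0,1, 0,0,0,0,0,0,1, 0,0,0,0,0,0,1, 0,0,0,0,0,0,1, 0,0,0,0,0,0,1, 0,0,0,0,0,0,1]'; python3 -c "from h import *;where()"
```

```text
time_s: 8.35
position: [530.8, -21.9, 162.6]
eef_rot: [0.998, 0.06, -0.0, 0.0]
wrist_force: [0.3, 2.1, -0.5]
grip_width: 0.7
grip_force: 0.7
t 8.35 shaker xyz [2.300e+00 1.000e-01 1.626e+02] toolyaw 0.12 zdown [-0. -0. -1.] F(shaker) [ 0.54  2.04 -0.47] w 0.7
```

```bash
python3 -m handwheel '[0,0.5,0,0,0,0,1, 0,0.5,0,0,0,0,1, 0,0.5,0,0,0,0,1, 0,0,0,0,0,0,1, 0,0,0,0,0,0,1, 0,0,0,0,0,0,1, 0,0,0,0,0,0,1, 0,0,0,0,0,0,1]' | grep -E "force"; python3 -c "from h import *;where()"
```

```text
wrist_force: [-0.4, 1.6, -0.8]
grip_force: 0.9
t 9.02 shaker xyz [  2.3  -1.4 162.6] toolyaw 0.12 zdown [-0. -0. -1.] F(shaker) [-0.16  1.63 -0.83] w 0.4
```

```bash
python3 -m handwheel '[0,0.5,0,0,0,0,1, 0,0.5,0,0,0,0,1, 0,0.5,0,0,0,0,1, 0,0,0,0,0,0,1, 0,0,0,0,0,0,1, 0,0,0,0,0,0,1, 0,0,0,0,0,0,1, 0,0,0,0,0,0,1]' | grep -E "force"; python3 -c "from h import *;where()"
```

```text
wrist_force: [-0.6, 2.3, -0.1]
grip_force: 0.8
t 9.68 shaker xyz [  2.3  -2.9 162.7] toolyaw 0.12 zdown [ 0. -0. -1.] F(shaker) [-0.3   2.37 -0.09] w 0.4
```

```bash
for i in 1; do python3 -m handwheel '[0,0.5,0,0,0,0,1, 0,0.5,0,0,0,0,1, 0,0.5,0,0,0,0,1, 0,0,0,0,0,0,1, 0,0,0,0,0,0,1, 0,0,0,0,0,0,1, 0,0,0,0,0,0,1, 0,0,0,0,0,0,1]' | grep -E "force"; done; python3 - <<'E'
from h import *
where()
b=imaging.get_image("side")[140:220,170:270]
c=cv2.resize(b,None,fx=8,fy=7.5,interpolation=2)
def q(X):return ((proj("side",np.array(X)@rz(YAW).T+G)-[170,140]+.5)*[8,7.5]-.5).round().astype(int)
for cr,col in((.26,(255,0,0)),(.2,(0,255,0))):
    p=q([lever(cr,0,s) for s in(95,135)]); cv2.line(c,p[0].tolist(),p[1].tolist(),col)
p=q([[17,-14.5,92],[0,-14.5,92],[0,14.5,92],[-17,-14.5,92]])
for a in p: cv2.circle(c,a.tolist(),4,(255,0,255),1)
cv2.imwrite("pics/c4.png",c[:,:,::-1])
E
```

```text
wrist_force: [-0.1, 2.2, -0.5]
grip_force: 0.9
t 10.35 shaker xyz [  2.3  -4.4 162.7] toolyaw 0.12 zdown [ 0. -0. -1.] F(shaker) [ 0.16  2.15 -0.5 ] w 0.5
```

View pics/c4.png

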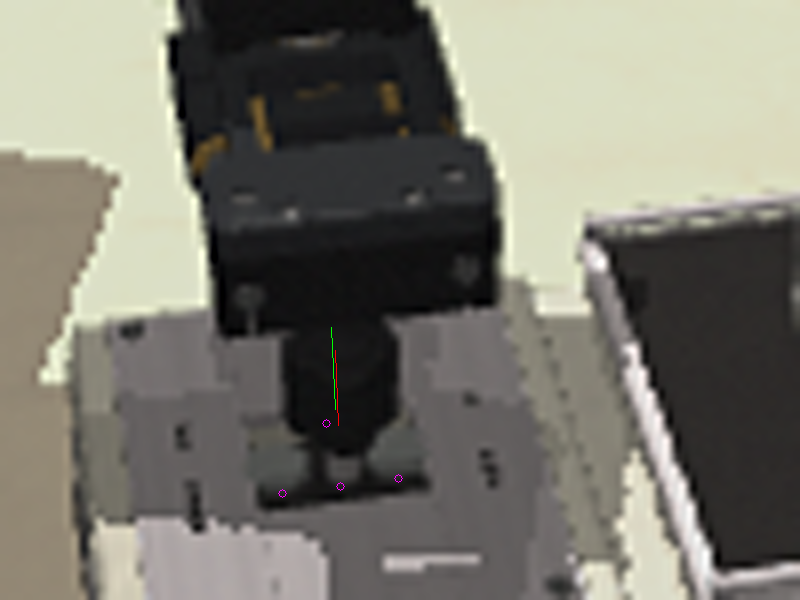

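The stem bottom is in the right-hand part, centred on x ≈ 0, and close to full cross. I'll go slightly further until the stop shows up in the force.

```bash
python3 -m handwheel '[0,0.5,0,0,0,0,1, 0,0.5,0,0,0,0,1, 0,0.5,0,0,0,0,1, 0,0,0,0,0,0,1, 0,0,0,0,0,0,1, 0,0,0,0,0,0,1, 0,0,0,0,0,0,1, 0,0,0,0,0,0,1]' | grep -E "force"; python3 -c "from h import *;where()"; python3 -m handwheel '[0,0.5,0,0,0,0,1, 0,0.5,0,0,0,0,1, 0,0.5,0,0,0,0,1, 0,0,0,0,0,0,1, 0,0,0,0,0,0,1, 0,0,0,0,0,0,1, 0,0,0,0,0,0,1, 0,0,0,0,0,0,1]' | grep -E "force"; python3 -c "from h import *;where()"
```

```text
wrist_force: [-0.4, 3.2, -0.9]
grip_force: 0.9
t 11.07 shaker xyz [  2.3  -5.9 162.6] toolyaw 0.12 zdown [ 0. -0. -1.] F(shaker) [-0.05  3.2  -0.92] w 0.2
wrist_force: [-0.1, 2.2, -1.7]
grip_force: 0.9
t 11.73 shaker xyz [  2.3  -7.4 162.7] toolyaw 0.12 zdown [ 0. -0. -1.] F(shaker) [ 0.17  2.15 -1.74] w 0.6
```

```bash
python3 -m handwheel '[0,0.5,0,0,0,0,1, 0,0.5,0,0,0,0,1, 0,0.5,0,0,0,0,1, 0,0.5,0,0,0,0,1, 0,0,0,0,0,0,1, 0,0,0,0,0,0,1, 0,0,0,0,0,0,1, 0,0,0,0,0,0,1]' | grep -E "force"; python3 - <<'E'
from h import *
where()
b=imaging.get_image("side")[140:220,170:270]
c=cv2.resize(b,None,fx=8,fy=7.5,interpolation=2)
def q(X):return ((proj("side",np.array(X)@rz(YAW).T+G)-[170,140]+.5)*[8,7.5]-.5).round().astype(int)
from itertools import product
def ring(cr,fo,s):
    o=lever(cr,fo,0);z=lever(cr,fo,1)-o;x=np.cross([0,1,0],z);x/=np.linalg.norm(x);y=np.cross(z,x)
    return q([o+s*z+16*(np.cos(t)*x+np.sin(t)*y) for t in np.linspace(0,2*np.pi,30)])
for cr,col in((.26,(255,0,0)),(.18,(0,255,0))):
    for s in(95,133):cv2.polylines(c,[ring(cr,0,s)],True,col)
cv2.imwrite("pics/c5.png",c[:,:,::-1])
E
```

```text
wrist_force: [0.3, 5.6, -0.9]
grip_force: 2.4
t 12.4 shaker xyz [  2.2  -9.1 162.5] toolyaw 0.12 zdown [-0.  0. -1.] F(shaker) [ 1.01  5.52 -0.89] w -0.0
```

View pics/c5.png

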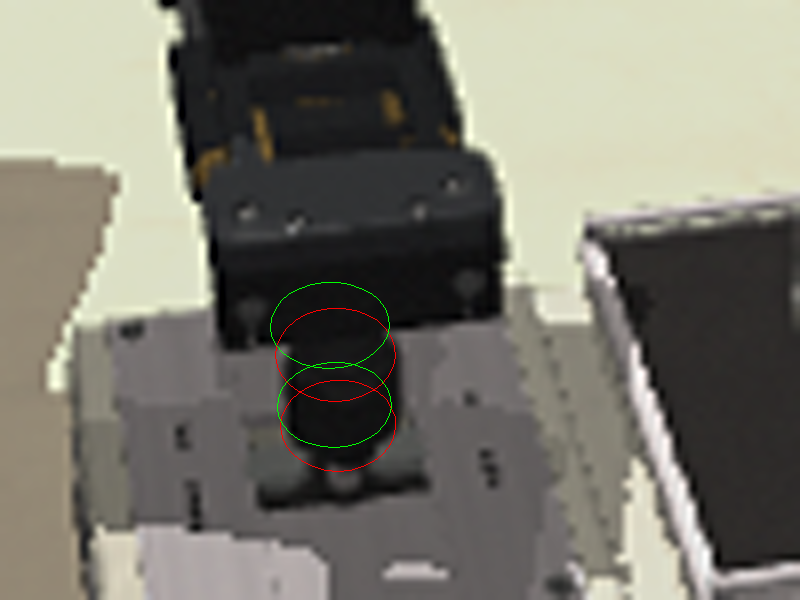

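The force rose to 5.5 N, so the lever is on the right-hand stop. The stem shows in the right slot at pixel (345,478), x ≈ 0. I'll go round to the near side.

```bash
python3 -m handwheel '[0,-12,0,0,0,0,1, 0,-15,0,0,0,0,1, 0,-15,0,0,0,0,1, 0,0,0,0,0,0,1, -18,0,0,0,0,0,1, -18,0,0,0,0,0,1, -18,0,0,0,0,0,1, 0,0,0,0,0,0,1]' | grep -E "force"; python3 -c "from h import *;where()"; python3 -m handwheel '[0,14,0,0,0,0,1, 0,15,0,0,0,0,1, 0,15,0,0,0,0,1, 0,15,0,0,0,0,1, 0,0,0,0,0,0,1, 0,0,0,0,0,0,1, 5,0,0,0,0,0,1, 4,0,0,0,0,0,1]' | grep -E "force"; python3 -c "from h import *;where()"
```

```text
wrist_force: [0.1, 0.1, 0.7]
grip_force: 0.0
t 13.12 shaker xyz [-54.2  32.8 162.7] toolyaw 0.12 zdown [-0.001 -0.    -1.   ] F(shaker) [0.12 0.12 0.72] w 0.5
wrist_force: [0.5, 0.6, 0.7]
grip_force: 0.0
t 13.78 shaker xyz [-42.1 -25.9 162.8] toolyaw 0.12 zdown [ 0. -0. -1.] F(shaker) [0.52 0.55 0.71] w 0.3
```

```bash
python3 -m handwheel '[4,2,0,0,0,0,1, 4,0,0,0,0,0,1, 4,0,0,0,0,0,1, 3,0,0,0,0,0,1, 3,0,0,0,0,0,1, 3,0,0,0,0,0,1, 3,0,0,0,0,0,1, 3,0,0,0,0,0,1]' | grep -E "force"; python3 -c "from h import *;where()"; python3 -m handwheel '[3,0,0,0,0,0,1, 3,0,0,0,0,0,1, 2,0,0,0,0,0,1, 2,0,0,0,0,0,1, 2,0,0,0,0,0,1, 2,0,0,0,0,0,1, 0,0,0,0,0,0,1, 0,0,0,0,0,0,1]' | grep -E "force"; python3 -c "from h import *;where()"
```

```text
wrist_force: [-2.8, -0.8, 2.1]
grip_force: 1.6
t 14.45 shaker xyz [-15.7 -28.4 162.7] toolyaw 0.12 zdown [-0. -0. -1.] F(shaker) [-2.86 -0.5   2.12] w 0.6
wrist_force: [-1.6, -0.5, -0.1]
grip_force: 0.9
t 15.12 shaker xyz [ -1.6 -28.3 162.5] toolyaw 0.12 zdown [ 0. -0. -1.] F(shaker) [-1.61 -0.28 -0.14] w 0.6
```

```bash
python3 -m handwheel '[1,0,0,0,0,0,1, 1,0,0,0,0,0,1, 1,0,0,0,0,0,1, 1,0,0,0,0,0,1, 1,0,0,0,0,0,1, 1,0,0,0,0,0,1, 0,0,0,0,0,0,1, 0,0,0,0,0,0,1]' | grep -E "force"; python3 -c "from h import *;where()"; python3 -m handwheel '[1,0,0,0,0,0,1, 1,0,0,0,0,0,1, 1,0,0,0,0,0,1, 0,0,0,0,0,0,1, 0,0,0,0,0,0,1, 0,0,0,0,0,0,1, 0,0,0,0,0,0,1, 0,0,0,0,0,0,1]' | grep -E "force"; python3 -c "from h import *;where()"
```

```text
wrist_force: [-2.6, -0.2, -0.9]
grip_force: 1.1
t 15.78 shaker xyz [  4.4 -28.4 162.6] toolyaw 0.12 zdown [ 0. -0. -1.] F(shaker) [-2.63  0.14 -0.88] w 0.4
wrist_force: [-3.1, 0.5, -0.1]
grip_force: 1.0
t 16.45 shaker xyz [  7.3 -28.4 162.6] toolyaw 0.12 zdown [ 0. -0. -1.] F(shaker) [-3.04  0.9  -0.08] w 0.8
```

Still sliding at about 3 N. I'll continue to the stop in small steps.

```bash
python3 -m handwheel '[1,0,0,0,0,0,1, 1,0,0,0,0,0,1, 1,0,0,0,0,0,1, 0,0,0,0,0,0,1, 0,0,0,0,0,0,1, 0,0,0,0,0,0,1, 0,0,0,0,0,0,1, 0,0,0,0,0,0,1]' | grep -E "force"; python3 -c "from h import *;where()"; python3 -m handwheel '[0.5,0,0,0,0,0,1, 0.5,0,0,0,0,0,1, 0.5,0,0,0,0,0,1, 0,0,0,0,0,0,1, 0,0,0,0,0,0,1, 0,0,0,0,0,0,1, 0,0,0,0,0,0,1, 0,0,0,0,0,0,1]' | grep -E "force"; python3 -c "from h import *;where()"
```

```text
wrist_force: [-6.1, -0.9, -0.4]
grip_force: 3.2
t 17.12 shaker xyz [  9.5 -28.2 162.3] toolyaw 0.12 zdown [-0.002  0.    -1.   ] F(shaker) [-6.2  -0.12 -0.41] w 0.7
wrist_force: [-9.6, -1.3, 0.4]
grip_force: 4.6
t 17.78 shaker xyz [ 10.4 -28.2 162.2] toolyaw 0.12 zdown [-0.004  0.    -1.   ] F(shaker) [-9.65 -0.17  0.38] w 0.4
```

The far stop is reached: force is rising and position lags the command. I'll back away and up, then check.

```bash
python3 -m handwheel '[-10,0,0,0,0,0,1, -15,0,0,0,0,0,1, -20,0,0,0,0,0,1, -25,0,0,0,0,0,1, -20,0,-15,0,0,0,1, 0,0,-25,0,0,0,1, 0,0,-25,0,0,0,1, 0,0,-25,0,0,0,1]' | grep -E "force"; python3 -m handwheel '[0,30,0,0,0,0,1, 0,30,0,0,0,0,1, 0,30,0,0,0,0,1, 0,30,0,0,0,0,1, 0,30,0,0,0,0,1, 0,30,0,0,0,0,1, 0,30,0,0,0,0,1, 0,0,0,0,0,0,1]' | grep -E "force"; python3 - <<'E'
from h import *
where()
A=imaging.get_image("top");B=imaging.get_image("side")
c=np.zeros((400,800,3),np.uint8)
def ring(n,fo,s,off,k):
    o=lever(.26,fo,0);z=lever(.26,fo,1)-o;x=np.cross([0,1,0],z);x/=np.linalg.norm(x);y=np.cross(z,x)
    P=np.array([o+s*z+16*(np.cos(t)*x+np.sin(t)*y) for t in np.linspace(0,2*np.pi,30)])@rz(YAW).T+G
    return ((proj(n,P)-off+.5)*k-.5).round().astype(int)
for n,I,off,x0 in(("top",A,(215,195),0),("side",B,(170,150),400)):
    v=cv2.resize(I[off[1]:off[1]+100,off[0]:off[0]+100],None,fx=4,fy=4,interpolation=2)
    for fo,col in((.3,(255,0,0)),(.25,(0,255,0))):cv2.polylines(v,[ring(n,fo,133,off,4)],True,col)
    c[:,x0:x0+400]=v
cv2.imwrite("pics/c6.png",c[:,:,::-1])
E
```

```text
wrist_force: [0.4, 0.5, 0.1]
grip_force: 0.0
wrist_force: [0.1, -0.6, -0.9]
grip_force: 0.0
t 19.12 shaker xyz [ -78.  -243.   252.7] toolyaw 0.117 zdown [ 0.003 -0.002 -1.   ] F(shaker) [-0.01 -0.59 -0.92] w 0.5
```

View pics/c6.png

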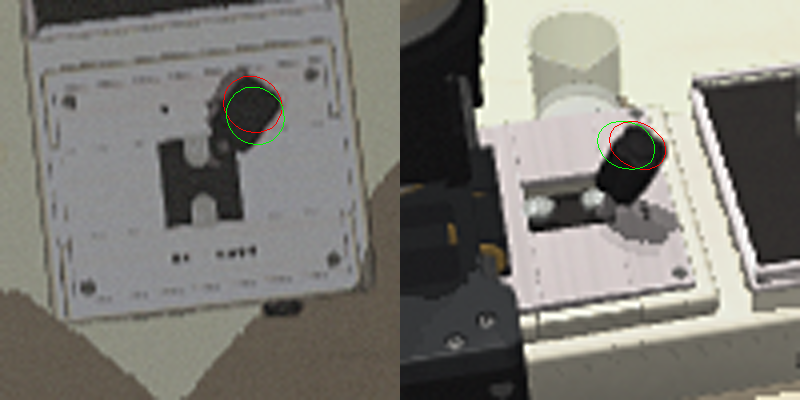

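The knob matches the fore = 0.30 outline in the third slot, with its top at (250,98) in the top crop and (637,145) in the side crop. The hand is clear, so I'll hand in.

```bash
python3 -c "from station import ticket;print(ticket.job_done())"
```

```text
the job is handed in; nothing more can be done
None
```

The job is handed in with the gearstick fully home in the third slot by the camera check; it was moved only by fingertip pushes (highest reading about 10 N), the hand is clear, and I touched nothing else, though no verdict came back.

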